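# Unstack the medicine pile into its colour-coded trays

### The job

Take the pile of medicine things apart from the top down, putting each in its own tray before taking the next: the amber jar in the red round tray, the pale blue box in the green tray, the white box in the yellow tray, and last the pill organiser in the long grey tray. Each thing is kept upright throughout and ends standing flat on the floor of its tray, inside the rim and lengthwise along the tray. Do not shift the penlight or the binder clip that lie among them.

Things in the scene. Friction and masses are not known exactly. Their poses are not given: they have to be found in the camera images.
- jar: amber plastic medicine jar with a white screw cap, 44 mm diameter, 59 mm high (body to 46 mm, cap 40 mm wide above); about 0.1 kg; top of the pile, standing on the middle of the pale blue box. Origin: centre of its underside; z up.
- blue_box: pale blue cardboard medicine box, 29 x 83 mm, 45 mm high (the printed top edge shows at 47); about 60 g; standing crosswise on the white box and along the organiser. Origin: centre of the underside (within 1 mm); y along its length, x across it, z up.
- white_box: white cardboard medicine box with orange fruit on it, 31 x 86 mm, 47 mm high (the printed top edge shows at 49); about 60 g; standing crosswise on the pill organiser. Origin: centre of the underside (within 1 mm); y along its length, x across it, z up.
- organiser: weekly pill organiser, white base with a row of seven blue flap lids, all fixed shut; a rigid block 50 x 154 mm, 32 mm high, flat top; about 0.12 kg; bottom of the pile, on the work surface. Origin: centre of the underside (within 1 mm); y along its length, x across it, z up.
- round_tray: red round shallow tray, 76 mm diameter outside, fixed to the surface; floor 3 mm thick, rim 7 mm high (4 mm above the floor), inside diameter 68 mm. Origin: centre of the underside, on the work surface; z up. Place of the jar.
- green_tray: green oblong shallow tray, 65 x 120 mm outside, fixed to the surface. Floor 3 mm thick; rim 7 mm high (4 mm above the floor) and 4 mm thick round an inside of 57 x 112 mm; the rim of each long side has a 60 mm gap at its middle for the fingers. Origin: centre of the underside, on the work surface; y along the length, z up. Place of the pale blue box.
- yellow_tray: yellow oblong shallow tray, 65 x 120 mm outside, fixed to the surface. Floor 3 mm thick; rim 7 mm high (4 mm above the floor) and 4 mm thick round an inside of 57 x 112 mm; the rim of each long side has a 60 mm gap at its middle for the fingers. Origin: centre of the underside, on the work surface; y along the length, z up. Place of the white box.
- long_tray: grey long shallow tray, 82 x 186 mm outside, fixed to the surface. Floor 3 mm thick; rim 7 mm high (4 mm above the floor) and 4 mm thick round an inside of 74 x 178 mm; the rim of each long side has a 60 mm gap at its middle for the fingers. Origin: centre of the underside, on the work surface; y along the length, z up. Place of the pill organiser.
- penlight: dark blue penlight, 13 x 130 mm, 14 mm high, lying loose on the surface; to be left alone. Origin: under its middle; y along its length, z up.
- clip: black spring binder clip with wire arms, 32 x 61 mm, 30 mm high, loose on the surface; to be left alone. Origin: under its middle; z up.
Things that resemble listed ones, but are neither listed nor needed, are in the scene too. Leave any pink look-alike of the blue_box alone.

How it is judged:
By the outcome, as a careful person would: the job done as asked, in the order asked, and still so for the second after the job is handed in, with the robot touching nothing.
It also fails if it takes over 128 s, if anything falls off the work surface, if the arm or the gripper's body presses on something with over 40 N, if the wrist force passes 120 N, or if a joint passes its speed limit or range.

### The arm

A 7-joint arm with a two-finger parallel gripper is mounted at the origin on a cart in front of the work surface, level with it; the furniture and walls round the work are solid. World frame = base frame: x ahead of the robot, y to its left, z up, the work surface at z = 0. Lengths are in m, angles in rad, forces in N, time in s.
With the tool pointing down it reaches from about 0.4 to 0.9 m from the base axis. Payload 5.6 kg.
Tool frame: the origin (TCP) lies midway between the tips of the shut fingers; the grasp point (between the pads) lies 19 mm behind it; z points along the fingers, y is the line along which they close (so a half turn about z gives the same grasp; the last joint's range is limited). The gripper opens to 92 mm and grips with 3 to 60 N. Pads are 20 mm wide; open, the fingers measure 128 mm over their backs; the gripper's body (75 mm by 189 mm) begins 69 mm behind the grasp point.
Start: joints at [-1.367, 0.468, -0.012, 1.603, 0.006, 1.071, -0.056], TCP at [0.159, 0.63, 0.215] pointing down, gripper open.
Joint ranges: [-2.53, 2.53], [-0.31, 2.02], [-1.57, 1.55], [0.28, 2.44], [-1.29, 4.43], [0.15, 1.84], [-2.92, 2.92]. Speed limits (rad/s): [2.57, 2.57, 3.14, 3.14, 3.14, 3.14, 3.14].

### API

Orientations are given as a 3x3 rotation matrix whose columns are the frame's x, y, z axes.
In Python, from station import env, effector, solver, viewer, workorder, search_frame, tip_of gives the robot as it stands. Calls block until the motion is done:
- env.reach(position, orientation): joint-space move of the TCP to a pose.
- env.movel(position, frame=None, rate=0.15): straight line of the TCP; frame=None keeps the orientation; rate is the mean speed in m/s.
- env.goto_joints(angles): joint-space move.
- effector.release() and effector.grasp(squeeze=None): open the fingers fully, or close them until they stop; squeeze is the grip in N (None keeps the last).
- env.pause(seconds).
- solver.inverse_kinematics(position, orientation): joint angles nearest the present ones, or None.
- env.sense(): the state.
- viewer.read_camera(name): name is "scene" or "top" or "wrist"; returns (picture, depth): 384x512x3 uint8, red, green, blue; 384x512 float32, m along the optical axis (not along the pixel's ray), 0 where there is no reading.
- viewer.camera_info(name): a dict with "intrinsics" (3x3 intrinsics, pixels), "dist_coeffs" ([k1, k2, p1, p2, k3] as OpenCV has them; the pictures are not rectified), "eye" and "rotation" of the camera in the world; the wrist camera has in their place "T_tool_cam" (4x4, takes a point from camera to tool coordinates, whose origin is the TCP and whose axes are the flange's). Camera axes: x right, y up, looking along -z (the intrinsics and any distortion apply to the point x, -y, -z); pixel columns grow to the right and rows downward; lengths in m; the calibration is good to about 2 mm. A picture is of the moment at which its call begins: read the wrist's pose just before it. camera_info takes no time and is no camera call.
A pose or a line that the arm cannot do raises env.PlanningError and nothing moves.
- workorder.finish_job(): hands the job in; it is judged then, once.
Trained networks look in the newest picture that a camera, given by its name, has taken for a name from the list of things; names that differ only in an ending like _2 or _b are one class to them, and where a whole thing is asked for, a point or a joint stands for the part that bears it (a point fixed in the world has none). Each returns a list of dicts, best first, with "score" (0 to 1); they miss things now and then, are a little off and sometimes report something else, mostly with a low value. They report only what shows in the picture. A call takes as long as a camera call. They do not tell look-alikes from the thing itself.
- search_frame(camera, name): "at" ([x, y, z] in m, in world coordinates, good to about 4 mm: the middle of the surface that is visible of it).
- tip_of(camera, name): "at" ([x, y, z] in m, in world coordinates, good to about 4 mm: a listed point, or the origin of a listed thing).
The state is a dict: "t": time; "joint_positions": joint angles; "joint_velocities": joint speeds; "tau": joint torques, N m; "ee_pos": TCP position; "tcp_rot": TCP orientation; "wrist_force": force on the tool from outside, world axes, zero at the start; "moment": the same for the moment, N m; "gripper_width": finger opening in m; "grasp_force": force on a finger pad.
Only numpy, scipy, OpenCV 4.12 (cv2) and the standard library are available. Lean on these libraries where they do the work, as an engineer would, in place of code of your own. Each camera call takes 0.05 s, during which the arm holds its last target. There are 200 camera calls.

## Working session

There is one attempt and no reset: what is moved stays moved. The work goes in short steps, each a Python script; the robot and the scene stay as the last script left them, time stands still between calls to the robot, and variables do not carry over. Pictures are saved under pics/ and viewed, at most 14 in all, crops included, and the job is handed in when it is done.

```bash
ls; mkdir -p pics; python3 - <<'E'
from station import env, effector, solver, viewer, workorder, search_frame, tip_of
import cv2,numpy as np
for c in("scene","top"):
    p,d=viewer.read_camera(c); cv2.imwrite(f"pics/{c}0.png",cv2.resize(p[:,:,::-1],(800,600)))
    np.savez(f"{c}0.npz",p=p,d=d)
    i=viewer.camera_info(c);print(c,i)
    for n in["jar","blue_box","white_box","organiser","round_tray","green_tray","yellow_tray","long_tray","penlight","clip"]:
        print(n,[(np.round(r["at"],3).tolist(),round(r["score"],2)) for r in tip_of(c,n)[:3]])
print(env.sense()["t"], viewer.camera_info("wrist")["T_tool_cam"])
E
```

```text
pics
scene {'intrinsics': array([[461.80016962,   0.        , 245.04707693],
       [  0.        , 461.80016962, 188.41005779],
       [  0.        ,   0.        ,   1.        ]]), 'dist_coeffs': array([-0.1685213,  0.       ,  0.       ,  0.       ,  0.       ]), 'eye': array([-0.1192331 , -1.19502553,  0.89995702]), 'rotation': array([[ 0.86454896,  0.25301449, -0.4342105 ],
       [-0.50253593,  0.4413917 , -0.74339156],
       [ 0.00356808,  0.86090478,  0.50875361]])}
jar [([0.484, -0.337, 0.125], 0.85)]
blue_box [([0.56, -0.453, 0.001], 0.73), ([0.483, -0.337, 0.081], 0.71)]
white_box [([0.476, -0.337, 0.034], 0.75), ([0.612, 0.049, 0.002], 0.21)]
organiser [([0.476, -0.324, -0.002], 0.62)]
round_tray [([0.643, -0.11, 0.002], 0.55), ([0.641, 0.222, -0.002], 0.36)]
green_tray [([0.459, 0.061, 0.001], 0.8), ([0.443, 0.201, -0.0], 0.55)]
yellow_tray [([0.64, 0.219, 0.0], 0.52)]
long_tray [([0.462, 0.371, -0.002], 0.95)]
penlight [([0.61, 0.051, 0.001], 0.47)]
clip [([0.441, 0.201, 0.005], 0.37)]
top {'intrinsics': array([[471.94503681,   0.        , 255.76906636],
       [  0.    
[... 438 characters left out ...]
[0.486, -0.336, 0.081], 0.84), ([0.561, -0.456, 0.0], 0.53)]
white_box [([0.48, -0.334, 0.033], 0.71)]
organiser [([0.478, -0.326, 0.003], 0.55)]
round_tray [([0.638, -0.112, 0.001], 0.91), ([0.614, 0.052, -0.002], 0.32)]
green_tray [([0.459, 0.066, 0.003], 0.57)]
yellow_tray [([0.638, 0.218, 0.003], 0.56)]
long_tray [([0.462, 0.37, -0.0], 0.59)]
penlight [([0.614, 0.055, -0.003], 0.52)]
clip [([0.443, 0.198, 0.002], 0.65)]
1.1 [[ 3.76075647e-04  9.70658977e-01  2.40459994e-01  6.74766605e-02]
 [ 9.99999746e-01 -2.19289915e-04 -6.78781635e-04 -7.21711349e-04]
 [-6.06135036e-04  2.40460188e-01 -9.70658813e-01 -1.69762315e-01]
 [ 0.00000000e+00  0.00000000e+00  0.00000000e+00  1.00000000e+00]]
```

View pics/scene0.png

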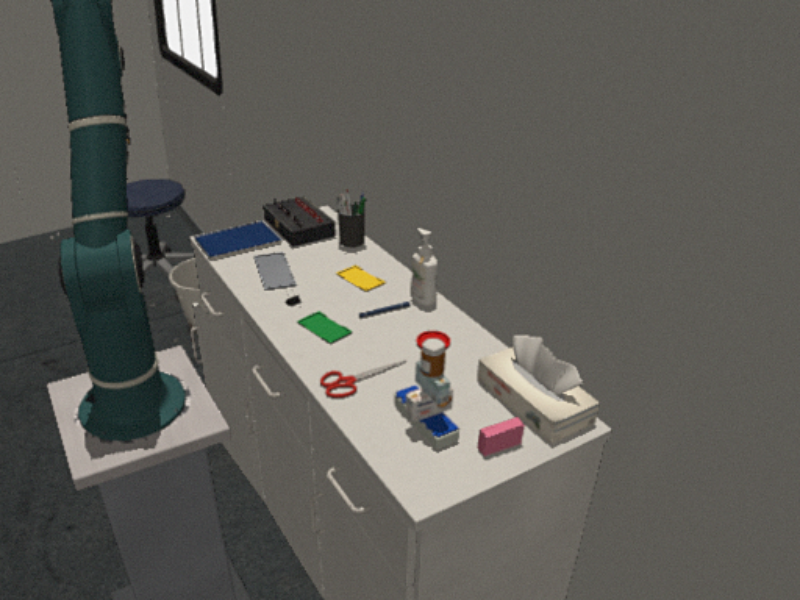

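View pics/top0.png

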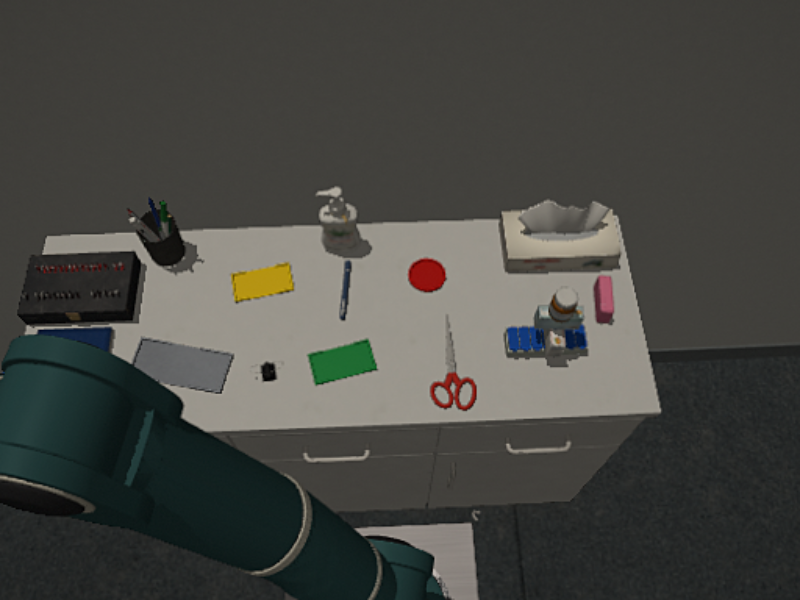

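```bash
cat > h.py <<'E'
from station import env, effector, solver, viewer, workorder, search_frame, tip_of
import cv2, numpy as np
def down(a):
    "tool down, fingers closing along world angle a"
    y=np.array([np.cos(a),np.sin(a),0]); z=np.array([0,0,-1.]); return np.c_[np.cross(y,z),y,z]
def cam_pose(c,s=None):
    i=viewer.camera_info(c)
    if c!="wrist": return i,i["rotation"],i["eye"]
    T=i["T_tool_cam"]; R=s["tcp_rot"]
    return i,R@T[:3,:3],s["ee_pos"]+R@T[:3,3]
def rays(i,R,uv):
    n=cv2.undistortPoints(np.float64(uv).reshape(-1,1,2),i["intrinsics"],i["dist_coeffs"]).reshape(-1,2)
    return np.c_[n[:,0],-n[:,1],-np.ones(len(n))]@R.T
def on_plane(cp,uv,z):
    i,R,e=cp; d=rays(i,R,uv); return e+d*((z-e[2])/d[:,2])[:,None]
def cloud(cp,depth):
    i,R,e=cp; v,u=np.mgrid[:384,:512]; d=rays(i,R,np.c_[u.ravel(),v.ravel()])
    return (e+d*depth.reshape(-1,1)).reshape(384,512,3)
def rect(xy):
    "centre, sizes (long, short), angle of the long side"
    c,_,_=r=cv2.minAreaRect(np.float32(xy)*1000); b=cv2.boxPoints(r)/1000
    e1,e2=b[1]-b[0],b[2]-b[1]
    l,s=(e1,e2) if np.hypot(*e1)>np.hypot(*e2) else (e2,e1)
    a=np.arctan2(l[1],l[0])%np.pi
    return np.array(c)/1000,(np.hypot(*l),np.hypot(*s)),a
def blob(mask):
    n,l,s,_=cv2.connectedComponentsWithStats(mask.astype(np.uint8)); k=1+np.argmax(s[1:,4]); v,u=np.where(l==k); return np.c_[u,v]
E
cat > a.py <<'E'
from h import *
f=np.load("top0.npz"); hsv=cv2.cvtColor(f["p"],cv2.COLOR_RGB2HSV).astype(int); cp=cam_pose("top"); P=cloud(cp,f["d"])
H,S,V=hsv[...,0],hsv[...,1],hsv[...,2]
near=lambda x,y,r:np.hypot(P[...,0]-x,P[...,1]-y)<r
for n,m in dict(red=(((H<8)|(H>172))&(S>150)&near(.64,-.11,.08)),green=(abs(H-65)<15)&(S>120)&near(.459,.064,.1),yellow=(abs(H-25)<8)&(S>120)&near(.64,.219,.1),
   long=near(.462,.37,.13)&(abs(H-108)<15)&(S>20)&(S<110)&(V<190)).items():
    uv=blob(m); print(n,rect(on_plane(cp,uv,.005)[:,:2]),len(uv))
for n,c in dict(tissue=(.66,-.32,.14),soap=(.73,.07,.07)).items():
    q=P[near(*c)]; q=q[(q[:,2]>.06)]; print(n,q.min(0),q.max(0))
s=env.sense(); print(s["tcp_rot"].round(2)); env.movel(s["ee_pos"]+[0,0,.16])
best=None
for a in (np.pi/2,-np.pi/2,0,np.pi):
    print(a,solver.inverse_kinematics([.48,-.336,.38],down(a)))
E
python3 a.py
```

```text
red (array([ 0.63597284, -0.10811343]), (np.float32(0.07264549), np.float32(0.07254595)), np.float32(3.1000788)) 389
green (array([0.45379108, 0.06177362]), (np.float32(0.11762525), np.float32(0.06376906)), np.float32(1.8073758)) 780
yellow (array([0.63469653, 0.2215264 ]), (np.float32(0.119517535), np.float32(0.06683373)), np.float32(1.7680752)) 689
long (array([0.40058572, 0.2893797 ]), (np.float32(0.0029244379), np.float32(0.0)), np.float32(1.5344378)) 2
tissue [ 0.69314911 -0.45169513  0.06003181] [ 0.78536002 -0.23951148  0.5585654 ]
soap [0.69641367 0.01531591 0.06004242] [0.78531881 0.12346765 0.57000462]
[[-0.97  0.24  0.  ]
 [ 0.24  0.97  0.  ]
 [-0.    0.   -1.  ]]
1.5707963267948966 [ 0.74059475  0.25481196 -0.23339744  1.53553376  0.05967592  1.35823965
  2.07266808]
-1.5707963267948966 [-0.28339908  0.36236021  1.12417244  1.59784771 -0.33092742  1.39149244
 -0.69552822]
0 [-0.28339908  0.36236021  1.12417244  1.59784771 -0.33092742  1.39149244
  0.87526811]
3.141592653589793 [-0.38590126  0.48604871  1.36365474  1.60187784 -0.47875747  1.44697641
 -2.12603584]
```

```bash
cat > b.py <<'E'
from h import *
f=np.load("top0.npz"); hsv=cv2.cvtColor(f["p"],cv2.COLOR_RGB2HSV).astype(int); cp=cam_pose("top")
g=f["p"].astype(int).sum(2); print(hsv[233,117],f["p"][233,117],f["p"][250,150])
m=np.zeros((384,512),np.uint8); cv2.floodFill(np.ascontiguousarray(cv2.medianBlur(f["p"],3)),(mk:=np.zeros((386,514),np.uint8)),(117,233),0,(14,)*3,(14,)*3,4|cv2.FLOODFILL_FIXED_RANGE|cv2.FLOODFILL_MASK_ONLY|(1<<8))
uv=blob(mk[1:-1,1:-1]); print("long",rect(on_plane(cp,uv,.005)[:,:2]),len(uv))
env.goto_joints([0.7406,0.2548,-0.2334,1.5355,0.0597,1.3582,0.5019])
s=env.sense(); p,d=viewer.read_camera("wrist"); print(s["t"],s["ee_pos"],s["tcp_rot"].round(3).tolist())
np.savez("w0.npz",p=p,d=d,R=s["tcp_rot"],e=s["ee_pos"])
cv2.imwrite("pics/w0.png",cv2.resize(p[:,:,::-1],(800,600)))
P=cloud(cam_pose("wrist",s),d)
for n,lo,hi in(("jar",.17,.20),("blue",.115,.135),("white",.074,.089),("org",.025,.04)):
    m=(P[...,2]>lo)&(P[...,2]<hi)&(np.hypot(P[...,0]-.48,P[...,1]+.336)<.12)
    uv=blob(m); q=P[uv[:,1],uv[:,0]]; print(n,rect(q[:,:2]),np.median(q[:,2]),len(uv))
E
python3 b.py
```

```text
[105   5 105] [103 104 105] [154 149 139]
long (array([0.45764597, 0.36986581]), (np.float32(0.18802422), np.float32(0.086351685)), np.float32(1.3355386)) 1473
5.8583 [ 0.48053553 -0.33527485  0.38003506] [[-0.001, 1.0, 0.0], [1.0, 0.001, 0.0], [0.0, 0.0, -1.0]]
jar (array([ 0.48233203, -0.33584973]), (np.float32(0.038192216), np.float32(0.038122196)), np.float32(0.8250457)) 0.18232469704586063 624
blue (array([ 0.48417142, -0.30815402]), (np.float32(0.026364649), np.float32(0.021205977)), np.float32(3.1032326)) 0.1242415757867451 215
white (array([ 0.45206821, -0.3365289 ]), (np.float32(0.031281125), np.float32(0.028373504)), np.float32(3.1046443)) 0.08005952423748908 235
org (array([ 0.47850763, -0.28877914]), (np.float32(0.07052245), np.float32(0.04974215)), np.float32(1.5609058)) 0.03147499286039723 808
```

View pics/w0.png

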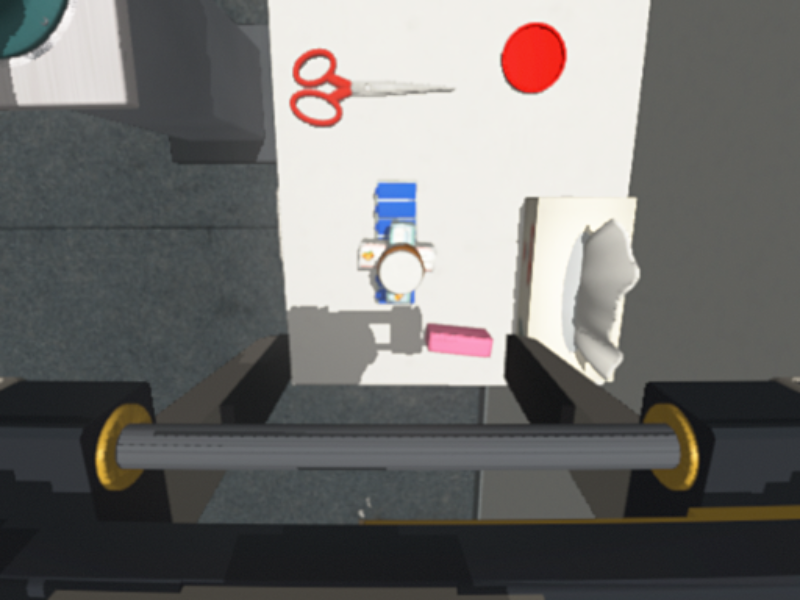

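```bash
cat >> h.py <<'E'
def pick(xy,a,z,squeeze,hi=.30):
    R=down(a); env.movel([*xy,hi],R,.35); env.movel([*xy,z+.03],R,.3); env.movel([*xy,z],R,.06)
    effector.grasp(squeeze); s=env.sense(); print("grip",s["t"],s["gripper_width"],s["grasp_force"])
    env.movel([*xy,z+.03],R,.08); env.movel([*xy,hi],R,.3); s=env.sense(); print("lifted",s["gripper_width"],s["grasp_force"],s["wrist_force"].round(2))
def place(xy,a,z,hi=.30):
    R=down(a); env.movel([*xy,hi],R,.3); env.movel([*xy,z+.03],R,.3); env.movel([*xy,z],R,.05)
    s=env.sense(); print("down",s["gripper_width"],s["wrist_force"].round(2),s["ee_pos"])
    effector.release(); env.pause(.2); env.movel([*xy,z+.06],R,.15); env.movel([*xy,hi],R,.3)
def look(name):
    s=env.sense(); p,d=viewer.read_camera("wrist"); np.savez(name+".npz",p=p,d=d)
    cv2.imwrite(f"pics/{name}.png",cv2.resize(p[:,:,::-1],(800,600))); return p,cloud(cam_pose("wrist",s),d),cam_pose("wrist",s)
E
cat > c.py <<'E'
from h import *
f=np.load("w0.npz"); h=cv2.cvtColor(f["p"],cv2.COLOR_RGB2HSV).astype(int); cp=cam_pose("wrist",dict(tcp_rot=f["R"],ee_pos=f["e"]))
m=((h[...,0]<8)|(h[...,0]>172))&(h[...,1]>150); m[:,:320]=0; m[100:]=0
r=rect(on_plane(cp,blob(m),.006)[:,:2]); print(r)
t=(r[0]+[.638,-.109])/2; print(t)
pick([.482,-.336],0,.134,15)
place(t,0,.0135)
p,P,cp=look("w1")
m=(P[...,2]>.05)&(P[...,2]<.08)&(np.hypot(P[...,0]-t[0],P[...,1]-t[1])<.06); uv=blob(m); q=P[uv[:,1],uv[:,0]]; print("jar",rect(q[:,:2]),np.median(q[:,2]))
env.movel([.48,-.336,.34],down(0),.35)
p,P,cp=look("w2"); print(env.sense()["t"])
for n,lo,hi in(("blue",.115,.135),("white",.074,.089),("org",.025,.04)):
    m=(P[...,2]>lo)&(P[...,2]<hi)&(np.hypot(P[...,0]-.48,P[...,1]+.336)<.12)
    uv=blob(m); q=P[uv[:,1],uv[:,0]]; print(n,rect(q[:,:2]),np.median(q[:,2]),len(uv))
E
python3 c.py
```

```text
(array([ 0.6392276 , -0.11204321]), (np.float32(0.073955014), np.float32(0.07224235)), np.float32(0.011996168))
[ 0.6386138 -0.1105216]
grip 8.3167 0.04335862978349443 14.929587095975876
lifted 0.043821924368948446 14.924180656671524 [-0.19  0.52 -1.85]
down 0.04395631491295543 [ 0.5   0.44 -1.52] [ 0.6384364  -0.11040764  0.01304942]
jar (array([ 0.63758777, -0.11049426]), (np.float32(0.03853107), np.float32(0.03767127)), np.float32(0.60320973)) 0.06178353722479446
15.8083
blue (array([ 0.48286884, -0.33815005]), (np.float32(0.08173035), np.float32(0.027045583)), np.float32(1.5060374)) 0.12457931722847604 1010
white (array([ 0.45250974, -0.33603043]), (np.float32(0.030700644), np.float32(0.028624317)), np.float32(3.1201572)) 0.08004339263938565 355
org (array([ 0.47103986, -0.28751935]), (np.float32(0.06865031), np.float32(0.06437747)), np.float32(1.5736185)) 0.03142962005467467 954
```

```bash
python3 -c "
import cv2,numpy as np
cv2.imwrite('pics/w12.png',np.hstack([cv2.resize(cv2.imread(f'pics/{n}.png'),(400,300)) for n in('w1','w2')]))"
```

```text
(no output)
```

View pics/w12.png

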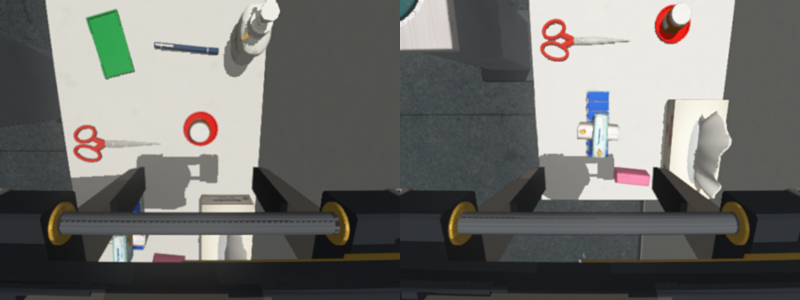

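```bash
cat > d.py <<'E'
from h import *
pick([.483,-.338],-.065,.090,12)
env.movel([.456,.063,.30],down(.235),.35)
p,P,cp=look("w3"); h=cv2.cvtColor(p,cv2.COLOR_RGB2HSV).astype(int)
m=(abs(h[...,0]-62)<18)&(h[...,1]>120); r=rect(on_plane(cp,blob(m),.005)[:,:2]); print("green",r,m.sum())
t,a=np.array([.456,.063]),.235
if abs(r[1][0]-.12)<.008 and abs(r[1][1]-.065)<.006: t=r[0]*.7+t*.3; a=r[2]-np.pi/2
print(t,a)
place(t,a,.015)
p,P,cp=look("w4")
m=(P[...,2]>.04)&(P[...,2]<.06)&(np.hypot(P[...,0]-t[0],P[...,1]-t[1])<.08); uv=blob(m); q=P[uv[:,1],uv[:,0]]; print("blue",rect(q[:,:2]),np.median(q[:,2]))
env.movel([.48,-.336,.34],down(0),.4)
p,P,cp=look("w5"); print(env.sense()["t"])
for n,lo,hi in(("white",.074,.089),("org",.025,.04)):
    m=(P[...,2]>lo)&(P[...,2]<hi)&(np.hypot(P[...,0]-.48,P[...,1]+.336)<.12)
    uv=blob(m); q=P[uv[:,1],uv[:,0]]; print(n,rect(q[:,:2]),np.median(q[:,2]),len(uv))
cv2.imwrite('pics/w45.png',np.hstack([cv2.resize(cv2.imread(f'pics/{n}.png'),(400,300)) for n in('w4','w5')]))
E
python3 d.py
```

```text
grip 18.45 0.028761672311506215 11.999418586492538
lifted 0.02862144939208394 11.99926346540451 [ 0.42 -0.72 -0.87]
green (array([0.44976135, 0.09083611]), (np.float32(0.06134136), np.float32(0.053811185)), np.float32(0.23286317)) 1200
[0.456 0.063] 0.235
down 0.028238529178158327 [ 0.47  0.32 -0.44] [0.45596636 0.06314367 0.01488315]
blue (array([0.45554974, 0.06262972]), (np.float32(0.08118888), np.float32(0.025559979)), np.float32(1.8000563)) 0.04860387340534264
27.0083
white (array([ 0.47891928, -0.33788751]), (np.float32(0.085431784), np.float32(0.029187167)), np.float32(3.0862799)) 0.08011038796475328 952
org (array([ 0.47822873, -0.28837543]), (np.float32(0.07180183), np.float32(0.049941905)), np.float32(1.5592216)) 0.031428177624778564 1197
```

View pics/w45.png

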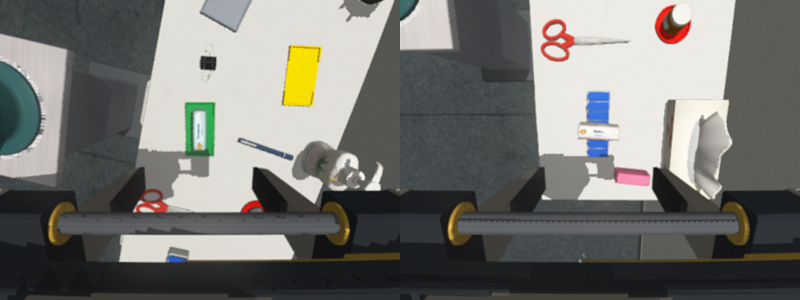

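```bash
cat > e.py <<'E'
from h import *
f=np.load("w4.npz"); p=f["p"]; h=cv2.cvtColor(p,cv2.COLOR_RGB2HSV).astype(int); cp=cam_pose("wrist",dict(tcp_rot=down(.235),ee_pos=np.array([.456,.063,.3])))
m=(abs(h[...,0]-26)<8)&(h[...,1]>120); m[230:]=0
r=rect(on_plane(cp,blob(m),.005)[:,:2]); print("yellow",r)
t,a=np.array([.638,.220]),.197
if abs(r[1][0]-.12)<.008 and abs(r[1][1]-.065)<.006: t=(r[0]+t)/2; a=(r[2]-np.pi/2+a)/2
print(t,a)
pick([.479,-.338],1.515,.043,12)
place(t,a,.0155)
p,P,cp=look("w6")
m=(P[...,2]>.04)&(P[...,2]<.06)&(np.hypot(P[...,0]-t[0],P[...,1]-t[1])<.08); uv=blob(m); q=P[uv[:,1],uv[:,0]]; print("white",rect(q[:,:2]),np.median(q[:,2]))
env.movel([.48,-.336,.34],down(0),.4)
p,P,cp=look("w7"); print(env.sense()["t"])
for n,lo,hi in(("org",.025,.04),):
    m=(P[...,2]>lo)&(P[...,2]<hi)&(np.hypot(P[...,0]-.48,P[...,1]+.336)<.1)
    uv=blob(m); q=P[uv[:,1],uv[:,0]]; print(n,rect(q[:,:2]),np.median(q[:,2]),len(uv))
cv2.imwrite('pics/w67.png',np.hstack([cv2.resize(cv2.imread(f'pics/{n}.png'),(400,300)) for n in('w6','w7')]))
E
python3 e.py
```

```text
yellow (array([0.64026831, 0.22034976]), (np.float32(0.12019116), np.float32(0.06665811)), np.float32(1.7629482))
[0.63913416 0.22017488] 0.19457589
grip 31.175 0.03112081553897005 12.000029683113098
lifted 0.03158422580943524 12.000018954277039 [-1.41  0.77 -1.07]
down 0.03115606782109623 [0.17 0.13 0.24] [0.63916217 0.22023646 0.0153843 ]
white (array([0.63768921, 0.2185699 ]), (np.float32(0.08474648), np.float32(0.029684542)), np.float32(1.7401626)) 0.051175435510000755
40.7833
org (array([ 0.47749542, -0.32943234]), (np.float32(0.15287979), np.float32(0.051184233)), np.float32(1.5649973)) 0.03148092862087393 2421
```

View pics/w67.png

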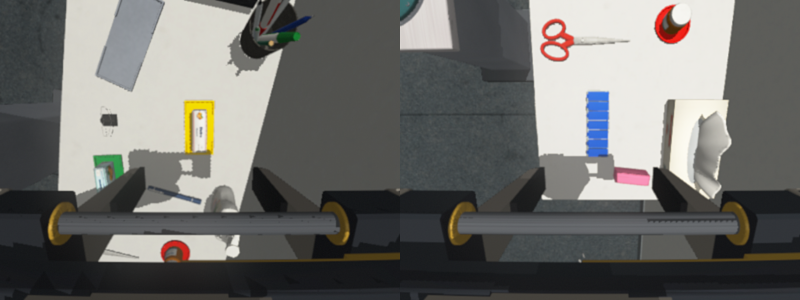

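```bash
cat > f.py <<'E'
from h import *
p=np.load("w6.npz")["p"]; cp=cam_pose("wrist",dict(tcp_rot=down(.19457589),ee_pos=np.array([.63913,.22017,.3])))
cv2.floodFill(np.ascontiguousarray(cv2.medianBlur(p,3)),(mk:=np.zeros((386,514),np.uint8)),(166,54),0,(16,)*3,(16,)*3,4|cv2.FLOODFILL_FIXED_RANGE|cv2.FLOODFILL_MASK_ONLY|(1<<8))
r=rect(on_plane(cp,blob(mk[1:-1,1:-1]),.005)[:,:2]); print("long",r)
t,a=np.array([.461,.370]),-.235
if abs(r[1][0]-.186)<.008 and abs(r[1][1]-.082)<.006: t=(r[0]+t)/2; a=(r[2]-np.pi/2+a)/2
print(t,a)
pick([.4775,-.3294],-.006,.006,25)
place(t,a,.010)
env.movel([*(t+[.0,-.05]),.38],down(a),.3)
p,P,cp=look("w8")
m=(P[...,2]>.025)&(P[...,2]<.045)&(np.hypot(P[...,0]-t[0],P[...,1]-t[1])<.1); uv=blob(m); q=P[uv[:,1],uv[:,0]]; print("org",rect(q[:,:2]),np.median(q[:,2]),np.percentile(q[:,2],[5,95]))
for c in("top","scene"):
    p,d=viewer.read_camera(c); cv2.imwrite(f"pics/{c}1.png",cv2.resize(p[:,:,::-1],(800,600)))
    for n in("penlight","clip"): print(c,n,[np.round(x["at"],3).tolist() for x in tip_of(c,n)[:2]])
print(env.sense()["t"])
E
python3 f.py
```

```text
long (array([0.46432666, 0.36642249]), (np.float32(0.18242922), np.float32(0.08344185)), np.float32(1.3382174))
[0.46266333 0.36821124] -0.2337895
grip 43.4417 0.049836238623913114 25.000082552433014
lifted 0.04981020886071216 24.999796450138092 [-0.07  0.18 -1.09]
down 0.05004094800350423 [-0.03 -0.65 -1.58] [0.46254047 0.36828758 0.0097122 ]
org (array([0.46179611, 0.3691759 ]), (np.float32(0.15333271), np.float32(0.050985552)), np.float32(1.3335699)) 0.034424042568952096 [0.02919033 0.03614099]
top penlight []
top clip [[0.441, 0.196, 0.001]]
scene penlight [[0.441, 0.199, 0.001], [0.613, 0.05, 0.002]]
scene clip [[0.444, 0.197, 0.004]]
52.4833
```

View pics/w8.png

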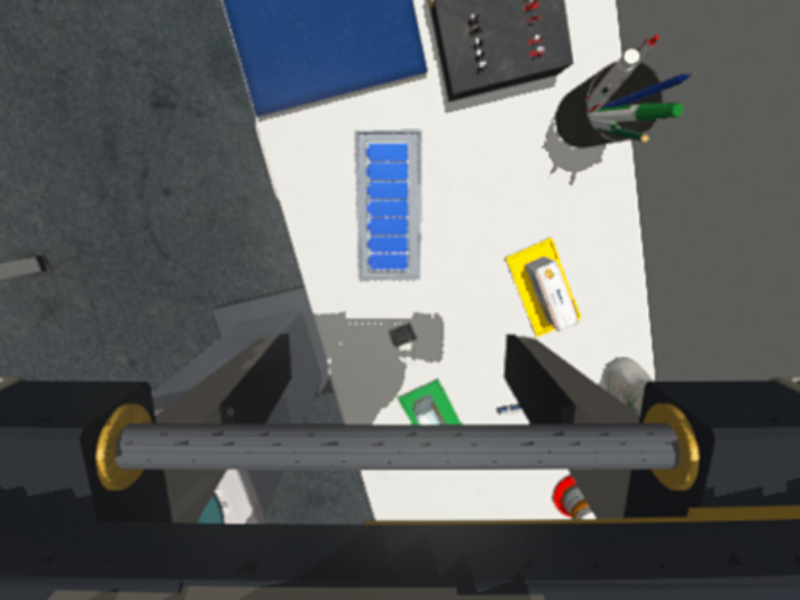

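View pics/scene1.png

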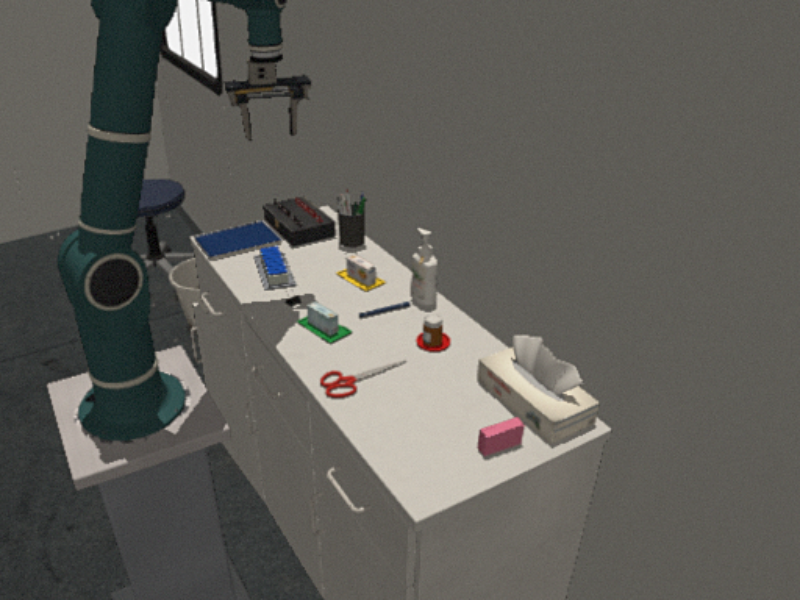

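The organiser (388,205) is centred in the grey tray. The jar, blue box and white box stand in their own trays, and the clip and penlight have not moved.

```bash
python3 -c "
from station import workorder
print(workorder.finish_job())"
```

```text
the job is handed in; nothing more can be done
None
```

I took the pile apart in the order asked and handed the job in at about 52 s: all four things stand upright in their own trays, and the penlight and clip look unmoved in the final pictures (no verdict came back).

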